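# Set up the recipe stand

### The job

Set up the recipe stand: lift its backrest to 60 degrees from the worktop (the red pointer at the green mark), let go, and see that it stays there by itself for a second. Then take the tablet out of the rack and set it down by hand on the stand's ledge, in the middle, upright with its screen to the front, leaning back against the backrest, which must still be at 60 degrees once you have let go. Leave the cutting board, the mug and the jar alone.

Things in the scene. Friction and masses are not known exactly. Their poses are not given: they have to be found in the camera images.
- stand: The recipe stand, fixed to the worktop: a pale wooden base, x -120 to +100 mm, 260 mm wide (y), 12 mm thick, with a darker wooden backrest hinged on it. Origin on the worktop; z up; its front (the reading side) is +x, away from the robot at yaw 0. A lip 8 mm thick and 220 mm wide runs along the front, x 85 to 93 mm, its top 32 mm above the worktop.
- mark (a point): The green ball at 60 degrees on the stand's scale: a thin aluminium quarter circle of radius 100 mm round the hinge axis, at stand y = +122 mm, up to 125 mm above the worktop, with smaller white balls at 30, 45 and 75 degrees. A red pointer pin on the backrest's edge moves along it.
- hinge (a point): The middle of the backrest's hinge axis (which runs along the stand's y), at x = 45 mm, 22 mm above the worktop. The hinge barrel has radius 8 mm.
- ledge (a point): The middle of the ledge: the top of the base between the hinge barrel and the lip, where the tablet's lower edge must stand; 12 mm above the worktop, at stand x = 69 mm. The groove is 32 mm wide (x 53 to 85) and 220 mm long.
- lip (a point): The middle of the lip's top edge, at stand x = 89 mm, 32 mm above the worktop.
- backrest (a joint): Angle of the backrest, rad: 0 lies flat, pointing to the stand's -x; 1.047 is 60 degrees from the worktop; stops at 0 and 1.7. A plate 10 mm thick, 200 mm wide, to 160 mm from the hinge axis, its mid-plane through the axis. Friction hinge: it stays where it is left and takes about 1.1 N m plus its weight (4 to 9 N at the orange loop) to move. Starts between 14 and 37 degrees.
- loop (a point): The middle of the orange loop's bar, at the free end of the backrest: a round bar 12 mm thick, along the stand's y, 210 mm from the hinge axis and 110 mm long (between its corners), with a clear gap of 44 mm between it and the plate's end. It can be pinched from above across the stand's x, one finger through the gap.
- tablet: Tablet in a blue case, 180 mm wide (y) by 130 mm tall (z) by 11 mm thick (x), 0.25 to 0.5 kg. Origin at the middle of its lower edge; z up along its height; the dark screen with a few light bars faces its +x. It starts standing upright in one of the two slots of the rack, loosely, and lifts straight up.
- rack: White rack, fixed to the worktop, 170 mm (x) by 220 mm (y), floor 12 mm thick. Origin on the worktop. Two slots along its y, at x = -40 and +40 mm, each 16 mm wide between fins that reach 48 mm above the worktop. One slot holds the tablet (screen to the rack's +x), the other the cutting board.
- board: Brown wooden cutting board, 190 mm wide (y) by 130 mm tall by 12 mm thick (x), standing in the other slot of the rack, 80 mm from the tablet. Origin at the middle of its lower edge. Leave alone.
- mug: Blue mug, 80 mm across, 90 mm tall, standing beyond the stand and rack. Origin under its centre. Leave alone.
- jar: Storage jar, 84 mm across, 130 mm tall, standing to the robot's left. Origin under its centre. Leave alone.
Not all that is in view belongs to the job. Of the things that look like the tablet, the smallest one is meant.

How it is judged:
On the way, in this order (a step that is already met when the one before it is completed fails the run):
1. the backrest stands at 60 degrees, within 4, by itself, untouched by the robot for 0.8 s, before the tablet is moved (value of joint backrest between 0.977 and 1.117 rad and contact force between the fingers and anything else below 0.1 N and distance of tablet from where it was at the start of the episode below 0.02 m), for 0.8 s.
2. the tablet, still held, is brought down until its lower edge is within about 10 mm of the ledge's floor, inside the groove (z of tablet in the frame of stand below 0.024 m and x of tablet in the frame of stand between 0.05 and 0.087 m and y of tablet in the frame of stand between -0.05 and 0.05 m and contact force between the fingers and tablet above 0.5 N), for 0.04 s.
At the end, for the whole second after the job is handed in: The backrest is at 60 degrees within 4; the tablet rests with its lower edge in the ledge's groove, within 25 mm of the middle and 8 degrees of square to the stand, screen to the front, top up, leaning back on the backrest (22 to 46 degrees from vertical), at rest (value of joint backrest between 0.977 and 1.117 rad and x of tablet in the frame of stand between 0.05 and 0.087 m and y of tablet in the frame of stand between -0.025 and 0.025 m and z of tablet in the frame of stand below 0.024 m and angle between tablet's own z axis and vertical between 0.38 and 0.8 rad and angle between the y axis of tablet and the y axis of stand, either way round below 0.14 rad and x of lip in the frame of tablet above 0.004 m and linear speed of tablet below 0.02 m/s); the robot touches nothing.
It fails at once if the cutting board is shifted by more than 25 mm or tipped over (distance of board from where it was at the start of the episode above 0.025 m or angle between board's own z axis and vertical above 0.4 rad).
It fails at once if the mug is shifted by more than 25 mm or tipped (distance of mug from where it was at the start of the episode above 0.025 m or angle between mug's own z axis and vertical above 0.4 rad).
It fails at once if the jar is shifted by more than 25 mm or tipped (distance of jar from where it was at the start of the episode above 0.025 m or angle between jar's own z axis and vertical above 0.4 rad).
It also fails if it takes over 64 s, if anything falls off the work surface, if the arm or the gripper's body presses on something with over 40 N, if the wrist force passes 120 N, or if a joint passes its speed limit or range.

### The arm

A 7-joint arm with a two-finger parallel gripper is mounted at the origin on the work surface. World frame = base frame: x ahead of the robot, y to its left, z up, the work surface at z = 0. Lengths are in m, angles in rad, forces in N, time in s.
With the tool pointing down it reaches from about 0.4 to 0.85 m from the base axis. Payload 4.5 kg.
Tool frame: the origin (TCP) lies on the centre line of the jaws, within the pads' length; the fingertips stand 14 mm ahead of it and the grasp point (between the pads) lies 5 mm behind it (nose_length is the distance from the TCP to the fingertips, in m); x points along the fingers, y is the direction in which the jaws open and shut, and the axes are right-handed (so a half turn about x gives the same grasp; the last joint's range is limited). The gripper opens to 88 mm and grips with 3 to 60 N. Pads are 18 mm wide; open, the fingers measure 123 mm over their backs; the gripper's body (75 mm by 187 mm) begins 45 mm behind the grasp point.
Start: joints at [1.149, 0.689, -0.195, 1.565, 0.157, 0.902, -0.215], TCP at [0.275, -0.561, 0.253] pointing down, gripper open.
Joint ranges: [-3.01, 3.01], [-0.46, 2.08], [-1.47, 1.51], [0.13, 2.56], [-1, 4.14], [0.04, 2.09], [-2.66, 2.66]. Speed limits (rad/s): [2.57, 2.57, 3.14, 3.14, 3.14, 3.14, 3.14].

### API

Orientations are given as a unit quaternion [x, y, z, w].
In Python, from plant import get_state, snapshot, camera_params, finish_job, boxes_of, silhouettes, spot_point, nose_length gives the robot as it stands.
- The arm moves only by the tool apply_moves, never from a script. Its arguments are lists of equal length, an entry for each row: "delta_pos": the shift along the tool's x, y, z in cm, a list of three; "yaw": the turn about the tool's x in rad; "gripper": the opening in per cent of the stroke, from 0 (shut) to 100 (fully open). A call has 1 to 10 rows; each row is the pose to reach, as a shift and turn from the pose measured when the call began, along the tool's axes at that moment; what a row does not reach only later rows make up. A row lasts 1/12 s, in which the tool goes at most 41.7 mm and 7.16 degrees, less where a joint would pass 70% of its speed; a pose out of reach is approached as far as the arm can. A call with a gripper value outside its range is refused whole. The fingers move at their own pace and stop on an object; "force" is the grip in N (left out, the last holds). Time passes only in rows, so rows that repeat a pose let the fingers close. It gives the time, the measured TCP pose, the force and the opening at its end, in the units of the state.
- get_state(): the state, without advancing time (a new reading comes with each control period).
- snapshot(name): name is "side" or "top" or "wrist"; returns the picture (480x640x3 uint8, red, green, blue); there is no depth.
- camera_params(name): a dict with "fovy" (degrees; the focal length in pixels is half the picture's height over the tangent of half this angle, whatever the lens; pixels are square), "cx", "cy" (the principal point, pixels), "dist" ([k1, k2, p1, p2, k3] as OpenCV has them; the pictures are not rectified), "position" and "orientation" of the camera in the world. Camera axes: x right, y down, z forward; pixel columns grow to the right and rows downward; lengths in m; the calibration is good to about 2 mm. A picture is of the moment at which its call begins: read the wrist's pose just before it. camera_params takes no time and is no camera call; for the wrist camera it gives the pose at the moment of the call.
- finish_job(): hands the job in, once; it reports no verdict.
Trained networks look in the newest picture that a camera, given by its name, has taken for a name from the list of things; names that differ only in an ending like _2 or _b are one class to them, and where a whole thing is asked for, a point or a joint stands for the part that bears it (a point fixed in the world has none). Each returns a list of dicts, best first, with "score" (0 to 1); they miss things now and then, are a little off and sometimes report something else, mostly with a low value. They report only what shows in the picture. A call takes as long as a camera call. They do not tell look-alikes from the thing itself.
- boxes_of(thing, camera): "bbox" ([left, top, width, height] in pixels, round what is visible of it).
- silhouettes(thing, camera): "mask" (480x640 bool, what is visible of it) and "bbox" ([left, top, width, height] in pixels, round what is visible of it).
- spot_point(thing, camera): "pixel" ([column, row] in pixels: a listed point, or the origin of a listed thing).
The state is a dict: "clock": time; "q": joint angles; "qd": joint speeds; "joint_torque": joint torques, N m; "tool_pos": TCP position; "eef_rot": TCP orientation; "contact_force": force on the tool from outside, world axes, zero at the start; "moment": the same for the moment, N m; "opening": opening from 0.0 (shut) to 1.0 (fully open).
Only numpy, scipy, OpenCV 4.12 (cv2) and the standard library are available. Lean on these libraries where they do the work, as an engineer would, in place of code of your own. Each camera call takes 0.05 s, during which the arm holds its last target.

## Working session

There is one attempt and no reset: what is moved stays moved. The work goes in short steps, Python scripts to look and compute and a tool call to move; the robot and the scene stay as the last step left them, time stands still between calls to the robot, and variables do not carry over. Pictures are saved under pics/ and viewed, and the job is handed in when it is done.

Besides the shell and the picture viewer there is one more tool, called after "Emit:" by a JSON object that holds its "fn" and its "kwargs", one argument or row to a line. apply_moves: Moves the arm, as the interface text tells. Its arguments: {"type":"object","properties":{"delta_pos":{"type":"array"},"yaw":{"type":"array"},"gripper":{"type":"array"},"force":{"type":"number"}},"required":["delta_pos","yaw","gripper"]}

```bash
mkdir -p pics; ls
cat > h.py <<'E'
import numpy as np, cv2, json
from scipy.spatial.transform import Rotation as R
from plant import *
def K(p):
    f=240/np.tan(np.radians(p['fovy'])/2)
    return np.array([[f,0,p['cx']],[0,f,p['cy']],[0,0,1]])
def rot(p):
    o=np.array(p['orientation'],float)
    return R.from_quat(o).as_matrix() if o.size==4 else o.reshape(3,3)
def ray(p,px):
    u=cv2.undistortPoints(np.array([[px]],float),K(p),np.array(p['dist'],float))[0,0]
    return np.array(p['position']),rot(p)@np.array([u[0],u[1],1])
def onz(p,px,z):
    o,d=ray(p,px); return o+d*(z-o[2])/d[2]
def proj(p,X):
    X=np.atleast_2d(X); Rm=rot(p); Xc=(X-np.array(p['position']))@Rm
    return cv2.projectPoints(Xc,np.zeros(3),np.zeros(3),K(p),np.array(p['dist'],float))[0][:,0]
def tri(a):
    A=np.zeros((3,3));b=np.zeros(3)
    for p,px in a:
        o,d=ray(p,px);d=d/np.linalg.norm(d);M=np.eye(3)-np.outer(d,d);A+=M;b+=M@o
    X=np.linalg.solve(A,b); return X
def save(n,im): cv2.imwrite('pics/'+n+'.png',im[:,:,::-1])
E
python3 - <<'E'
from h import *
for c in ('side','top','wrist'):
    p=camera_params(c); print(c,p); im=snapshot(c); save(c+'0',im)
    if c=='wrist': continue
    for t in ['stand','tablet','rack','board','mug','jar','mark','hinge','ledge','lip','loop']:
        print(t,[(round(float(d['score']),2),np.round(d['pixel'],1).tolist()) for d in spot_point(t,c)[:3]])
print(get_state())
E
```

```text
pics
side {'fovy': 52.578500799066745, 'cx': 316.36783552055516, 'cy': 240.11712262389156, 'dist': array([0.01542843, 0.        , 0.        , 0.        , 0.        ]), 'position': array([0.18289347, 1.12689733, 0.87054131]), 'orientation': array([-0.1411349 ,  0.88389109, -0.43854568,  0.08059265])}
stand [(0.82, [327.3, 196.0]), (0.26, [309.4, 271.5])]
tablet [(0.82, [307.7, 271.3]), (0.62, [397.0, 283.1]), (0.57, [369.4, 401.2])]
rack [(0.84, [295.4, 274.1])]
board [(0.92, [279.8, 268.1]), (0.66, [293.7, 275.4])]
mug [(0.88, [255.2, 216.4])]
jar [(0.63, [275.9, 356.7]), (0.62, [255.3, 214.4]), (0.46, [307.5, 180.1])]
mark [(0.85, [308.6, 184.9]), (0.45, [310.3, 271.3])]
hinge [(0.95, [313.7, 186.9])]
ledge [(0.68, [311.6, 187.5])]
lip [(0.58, [304.8, 180.5])]
loop [(0.56, [367.4, 168.1])]
top {'fovy': 54.51088934194831, 'cx': 313.17870823343094, 'cy': 250.34107991031524, 'dist': array([0.02057215, 0.        , 0.        , 0.        , 0.        ]), 'position': array([0.38488028, 0.1017805 , 1.19146571]), 'orientation': array([ 0.70592054, -0.70377418,  0.04609329, -0.06521891])}
stan
[... 752 characters left out ...]
clock': 1.25, 'q': array([ 1.14877585,  0.68908117, -0.19461433,  1.56532362,  0.15731074,
        0.90249278, -0.21507345]), 'qd': array([-6.19962987e-04, -7.79618619e-04,  7.62026159e-05, -4.07252485e-04,
        4.53201525e-04,  3.72322640e-04, -1.04944279e-03]), 'joint_torque': array([-6.29686710e-04, -5.27503824e+01, -1.26699395e+00, -1.53748012e+01,
       -5.17320202e-02, -5.81981240e-04,  4.75671641e-05]), 'tool_pos': array([ 0.27515774, -0.56118653,  0.25274853]), 'eef_rot': array([ 0.68882601,  0.15976246, -0.68880585,  0.1598161 ]), 'contact_force': array([0.47021264, 0.04677155, 0.3469909 ]), 'moment': array([ 0.01506497,  0.01754017, -0.03541968]), 'opening': 1.0012481601094894}
```

View pics/side0.png

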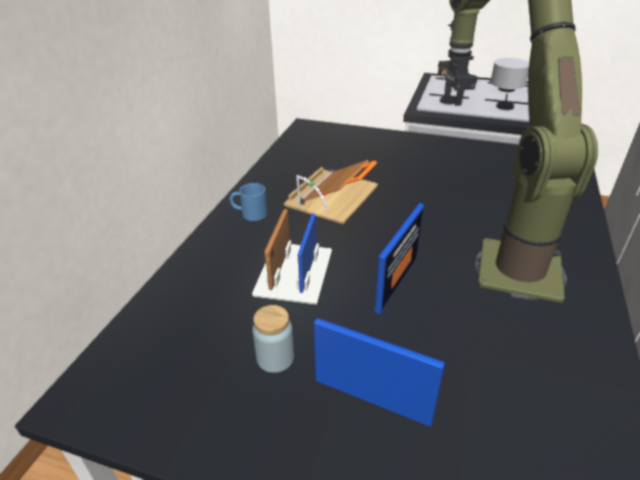

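View pics/top0.png

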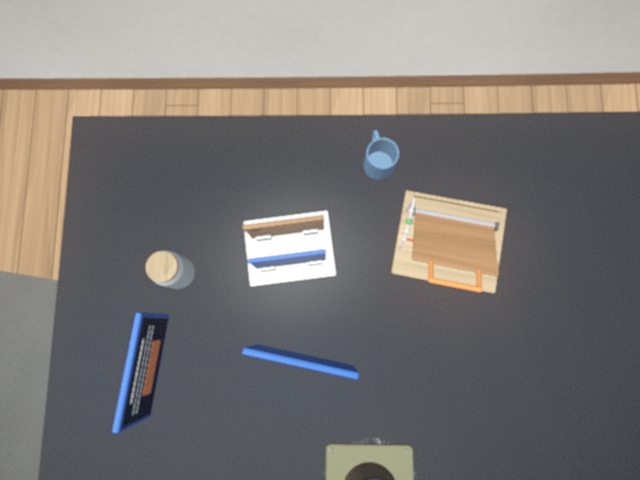

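View pics/wrist0.png

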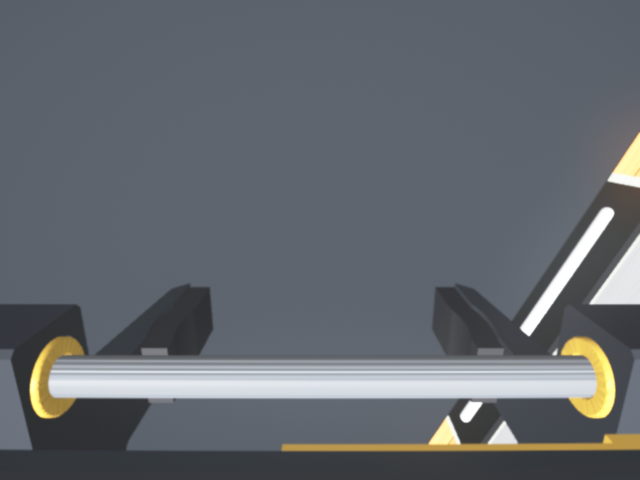

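The side and top views show the stand at about (330,190) and (450,240). The rack is at (295,272) and (290,248), with the small tablet in its robot-side slot. The two loose blue tablets are larger look-alikes. I'll crop for exact corners.

Run:
```python
import cv2
t=cv2.imread('pics/top0.png'); s=cv2.imread('pics/side0.png')
cv2.imwrite('pics/c1.png',cv2.resize(t[180:300,380:520],None,fx=5,fy=5,interpolation=cv2.INTER_CUBIC))
cv2.imwrite('pics/c2.png',cv2.resize(t[200:295,235:345],None,fx=6,fy=6,interpolation=cv2.INTER_CUBIC))
cv2.imwrite('pics/c3.png',cv2.resize(s[140:310,240:400],None,fx=3.5,fy=3.5,interpolation=cv2.INTER_CUBIC))
```

```text
(no output)
```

View pics/c1.png

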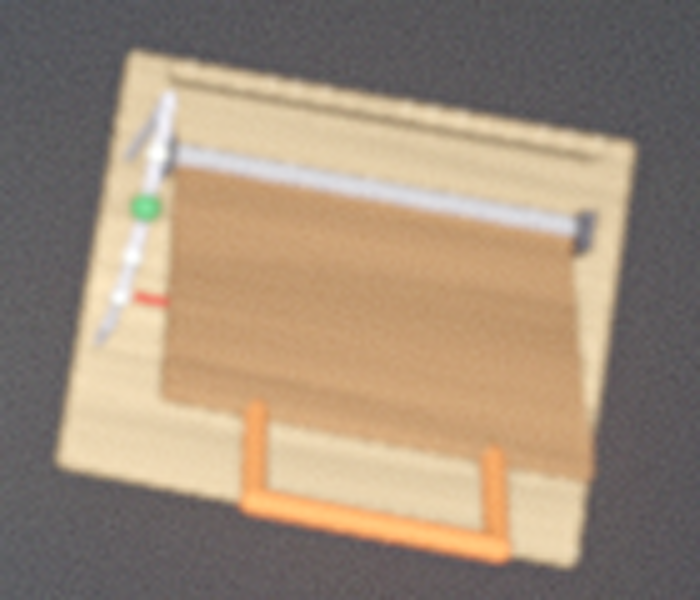

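View pics/c2.png

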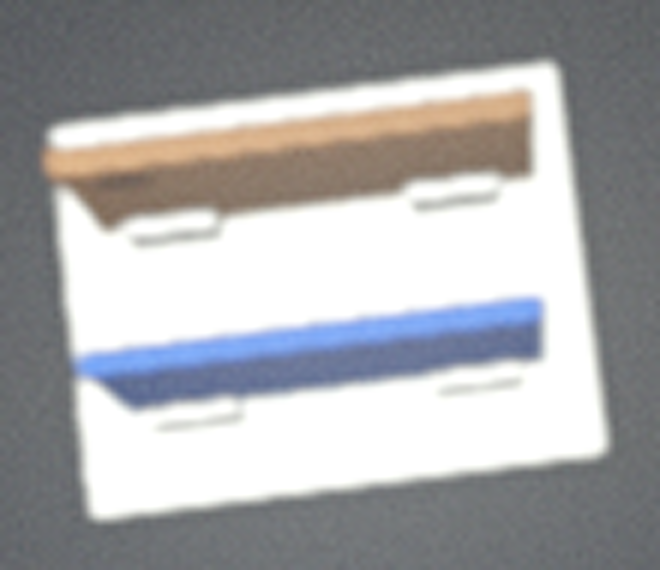

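View pics/c3.png

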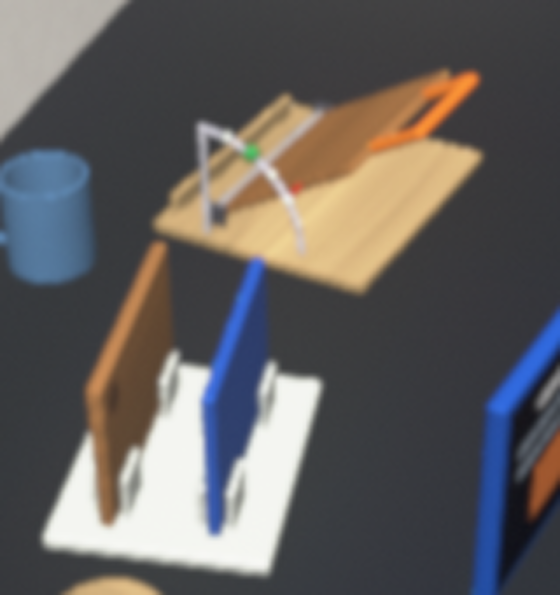

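```bash
cat > fit.py <<'E'
from h import *
from scipy.optimize import least_squares
P=np.array
t=camera_params('top'); s=camera_params('side')
def c1(a): return (P([380,180])+(P(a)+.5)/5-.5)
def c2(a): return (P([235,200])+(P(a)+.5)/6-.5)
def c3(a): return (P([240,140])+(P(a)+.5)/3.5-.5)
def T(v,X): 
    c,q=np.cos(v[2]),np.sin(v[2]); X=np.atleast_2d(X)
    return np.c_[v[0]+c*X[:,0]-q*X[:,1], v[1]+q*X[:,0]+c*X[:,1], X[:,2]]
def arm(a,r,y): return [.045-r*np.cos(a),y,.022+r*np.sin(a)]
def stand(v):
    a=v[3]
    return [(t,[.1,.13,0],c1([130,50])),(t,[.1,-.13,.012],c1([635,142])),(t,[-.12,-.13,.012],c1([577,568])),(t,[-.12,.13,0],c1([58,468])),
    (t,arm(a,.21,.055),c1([250,503])),(t,arm(a,.21,-.055),c1([502,553])),(t,[.045-.05,.122,.022+.0866],c1([145,207])),
    (s,[.1,.13,0.006],c3([155,225])),(s,[-.12,.13,0.006],c3([360,292])),(s,[-.12,-.13,.012],c3([482,153])),(s,[-.005,.122,.1086],c3([251,152])),
    (s,arm(a,.21,.055),c3([425,135])),(s,arm(a,.21,-.055),c3([476,80]))]
def rack(v):
    return [(t,[.085,.11,.012],c2([50,130])),(t,[.085,-.11,.006],c2([557,62])),(t,[-.085,-.11,.006],c2([607,455])),(t,[-.085,.11,.012],c2([92,520])),
    (s,[.085,.11,0],c3([43,545])),(s,[-.085,.11,0.003],c3([270,575])),(s,[-.085,-.11,.012],c3([322,380])),
    (t,[-.04+.0055,v[3]-.09,.012+.13],c2([541,298])),(t,[-.04-.0055,v[3]+.09,.012+.13],c2([85,372])),(s,[-.0455,v[3]+.09,.012+.13],c3([214,400])),]
for f,x0 in ((stand,[.4,-.2,-.1,.5]),(rack,[.45,.1,.1,0])):
    g=lambda v: np.concatenate([proj(p,T(v,X))[0]-u for p,X,u in f(v)])
    r=least_squares(g,x0,loss='soft_l1'); print(f.__name__,r.x); print(np.round(g(r.x).reshape(-1,2),1).tolist())
E
python3 fit.py
```

```text
stand [ 0.60820781 -0.21535423 -0.1937199   0.5290478 ]
[[-0.1, 1.7], [0.5, 0.5], [-0.0, -0.4], [-0.2, -0.1], [0.6, 0.2], [-1.1, -0.3], [0.5, 0.2], [-0.5, 0.2], [0.5, -0.8], [0.2, -0.5], [0.1, 0.4], [-1.4, 0.1], [-0.9, 0.6]]
rack [ 5.79143059e-01  1.96578834e-01  1.25938890e-01 -4.95487865e-04]
[[0.4, -0.4], [-0.1, 1.1], [-0.1, -0.0], [-0.1, -0.5], [0.2, 0.7], [-0.3, -0.4], [-0.0, -0.3], [0.8, -0.9], [-1.0, 1.2], [0.2, -0.1]]
```

Fit residuals are about 1 px. The stand is at (0.608, -0.215) with yaw -0.194 and the backrest at 30°. The rack is at (0.579, 0.197) with yaw 0.126. Next is a helper that converts world targets into tool-frame deltas.

```bash
cat >> h.py <<'E'
SV=np.array([0.6082,-0.2154,-0.1937]); RV=np.array([0.5791,0.1966,0.1259])
def W(v,X):
    c,q=np.cos(v[2]),np.sin(v[2]); X=np.asarray(X,float)
    return np.array([v[0]+c*X[0]-q*X[1], v[1]+q*X[0]+c*X[1], X[2]])
def L(v,X):
    c,q=np.cos(v[2]),np.sin(v[2]); d=np.asarray(X)-[v[0],v[1],0]
    return np.array([c*d[0]+q*d[1],-q*d[0]+c*d[1],d[2]])
def arm(a,r=.21,y=0): return [.045-r*np.cos(a),y,.022+r*np.sin(a)]
def go(target,jawyaw=None):
    st=get_state(); M=R.from_quat(st['eef_rot']).as_matrix()
    d=M.T@(np.asarray(target)-st['tool_pos'])*100
    y=0
    if jawyaw is not None:
        # angle about tool x so that tool y becomes +-jaw dir
        j=M.T@np.array([np.cos(jawyaw),np.sin(jawyaw),0]); y=np.arctan2(j[2],j[1])
        y=(y+np.pi/2)%np.pi-np.pi/2
    print('delta',np.round(d,2),'yaw',round(float(y),3),'L stand',np.round(L(SV,st['tool_pos']),4),'t',st['clock'],'F',np.round(st['contact_force'],1),'op',round(st['opening'],3))
    return d,y
E
python3 - <<'E'
from h import *
b=W(SV,arm(.529)); print(b)
go(b+[0,0,.06],SV[2]); print(R.from_quat(get_state()['eef_rot']).as_matrix().round(3))
E
```

```text
[ 0.47445334 -0.18916433  0.12798076]
delta [  6.48 -24.63 -34.27] yaw -0.921 L stand [-0.2603 -0.4034  0.2527] t 1.25 F [0.5 0.  0.3] op 1.001
[[ 0.     0.44  -0.898]
 [-0.    -0.898 -0.44 ]
 [-1.     0.    -0.   ]]
```

Emit:
{"fn": "apply_moves", "kwargs": {
  "delta_pos": [
    [0,-24.6,-34.3],
    [0,-24.6,-34.3],
    [0,-24.6,-34.3],
    [0,-24.6,-34.3],
    [0,-24.6,-34.3],
    [0,-24.6,-34.3],
    [0,-24.6,-34.3],
    [0,-24.6,-34.3],
    [0,-24.6,-34.3],
    [0,-24.6,-34.3]
  ],
  "yaw": [-0.921,-0.921,-0.921,-0.921,-0.921,-0.921,-0.921,-0.921,-0.921,-0.921],
  "gripper": [30,30,30,30,30,30,30,30,30,30],
  "force": 20
}}

```text
clock: 2.08
tool_pos: [0.4729, -0.1925, 0.2529]
eef_rot: [0.546, 0.449, -0.546, 0.449]
contact_force: [0.7, -0.5, 0.5]
opening: 0.3
```

Run:
```python
from h import *
b=W(SV,arm(.529))
go(b+[0,0,.06],SV[2])
```

```text
delta [ 6.5   0.08 -0.36] yaw -0.001 L stand [-0.1371 -0.0035  0.2529] t 2.0833 F [ 0.7 -0.5  0.5] op 0.3
```

Emit:
{"fn": "apply_moves", "kwargs": {
  "delta_pos": [
    [3,0.1,-0.35],
    [6.5,0.1,-0.35],
    [6.5,0.1,-0.35],
    [6.5,0.1,-0.35]
  ],
  "yaw": [0,0,0,0],
  "gripper": [30,30,30,30]
}}

```text
clock: 2.42
tool_pos: [0.4735, -0.1892, 0.1872]
eef_rot: [-0.545, -0.45, 0.547, -0.448]
contact_force: [-0.1, -0.4, 0.5]
opening: 0.306
```

Run:
```python
from h import *
p=camera_params('wrist'); im=snapshot('wrist').copy(); s=snapshot('side'); sp=camera_params('side')
for a in (.5,.529,.56):
  for y in (-.055,.055):
    u=proj(p,W(SV,arm(a,y=y)))[0]; cv2.circle(im,tuple(int(k) for k in u),3,(0,255,0),-1)
save('w1',im); save('s1',cv2.resize(s[100:270,240:440],None,fx=3.5,fy=3.5,interpolation=cv2.INTER_CUBIC))
go(W(SV,arm(.529))-[0,0,.005],SV[2])
```

```text
delta [ 6.62 -0.1  -0.08] yaw -0.002 L stand [-0.1354 -0.0007  0.1892] t 2.5167 F [ 1.2 -0.3 -0.1] op 0.3
```

View pics/w1.png

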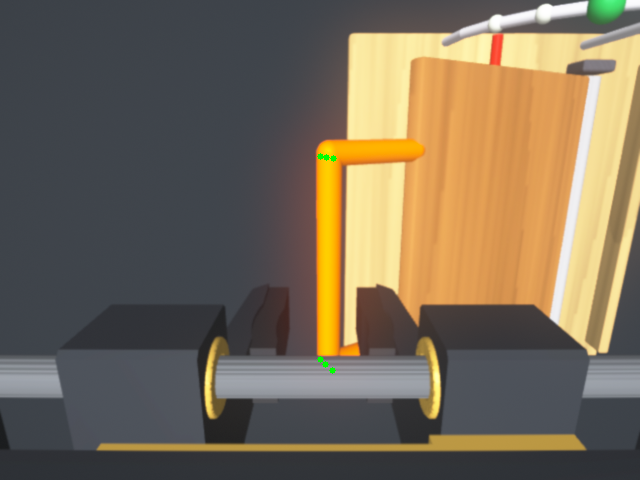

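View pics/s1.png

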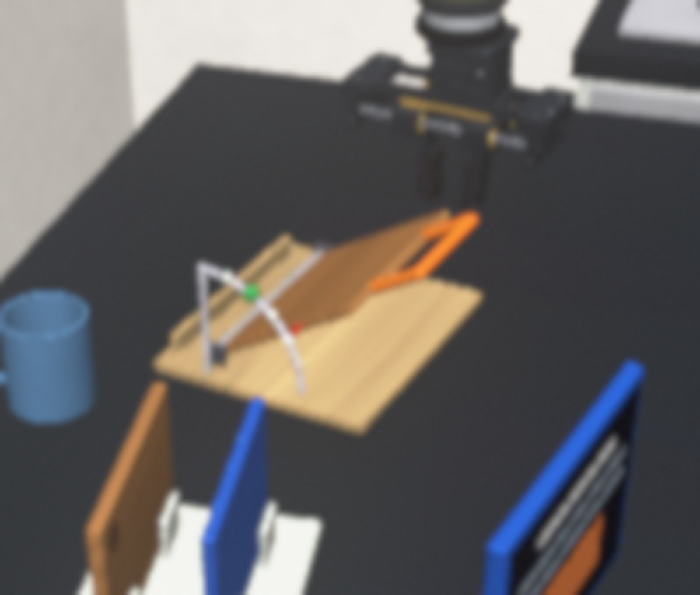

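The bar at column 328 sits between the fingers and matches the prediction. Descending and pinching.

Emit:
{"fn": "apply_moves", "kwargs": {
  "delta_pos": [
    [3,0,0],
    [6,0,0],
    [6.6,0,0],
    [6.6,0,0],
    [6.6,0,0],
    [6.6,0,0],
    [6.6,0,0],
    [6.6,0,0]
  ],
  "yaw": [0,0,0,0,0,0,0,0],
  "gripper": [30,30,30,30,8,8,8,8],
  "force": 25
}}

```text
clock: 3.18
tool_pos: [0.4763, -0.1906, 0.1248]
eef_rot: [0.547, 0.447, -0.546, 0.45]
contact_force: [-0.9, -0.6, 4.7]
opening: 0.118
```

Run:
```python
from h import *
go(W(SV,arm(.529))-[0,0,.005],SV[2])
st=get_state(); l=L(SV,st['tool_pos'])
print(np.hypot(.045-l[0],l[2]+.005-.022),np.degrees(np.arctan2(l[2]+.005-.022,.045-l[0])))
```

```text
delta [ 0.18 -0.21 -0.1 ] yaw -0.002 L stand [-0.1342 -0.001   0.1248] t 3.1833 F [-0.9 -0.6  4.7] op 0.118
0.20912711198775885 31.01703986080883
```

Run:
```python
from h import *
st=get_state(); M=R.from_quat(st['eef_rot']).as_matrix()
a0=np.radians(31)
for d in np.linspace(31,61,13)[1:]:
    a=np.radians(d); w=W(SV,arm(a))-W(SV,arm(a0)); print(d,np.round(M.T@w*100,2).tolist())
```

```text
33.5 [-0.77, 0.49, -0.0]
36.0 [-1.52, 1.02, -0.0]
38.5 [-2.25, 1.58, -0.0]
41.0 [-2.95, 2.17, -0.0]
43.5 [-3.63, 2.79, -0.0]
46.0 [-4.27, 3.44, -0.0]
48.5 [-4.89, 4.11, -0.0]
51.0 [-5.48, 4.81, -0.01]
53.5 [-6.04, 5.54, -0.01]
56.0 [-6.56, 6.29, -0.01]
58.5 [-7.05, 7.07, -0.01]
61.0 [-7.51, 7.86, -0.01]
```

Emit:
{"fn": "apply_moves", "kwargs": {
  "delta_pos": [
    [-0.4,0.25,0],
    [-0.8,0.5,0],
    [-1.15,0.75,0],
    [-1.5,1.0,0],
    [-1.9,1.3,0],
    [-2.25,1.6,0],
    [-2.6,1.9,0],
    [-2.95,2.2,0],
    [-3.3,2.5,0],
    [-3.6,2.8,0]
  ],
  "yaw": [0,0,0,0,0,0,0,0,0,0],
  "gripper": [5,5,5,5,5,5,5,5,5,5],
  "force": 25
}}

```text
clock: 4.02
tool_pos: [0.5041, -0.1961, 0.1611]
eef_rot: [0.548, 0.447, -0.545, 0.45]
contact_force: [3.6, -0.2, -14.5]
opening: 0.117
```

```bash
cat > ang.py <<'E'
from h import *
st=get_state(); l=L(SV,st['tool_pos']); M=R.from_quat(st['eef_rot']).as_matrix()
print(l,np.hypot(.045-l[0],l[2]+.005-.022),np.degrees(np.arctan2(l[2]+.005-.022,.045-l[0])),st['opening'],st['contact_force'])
for d in (44,46,48,50,52,54,56,58,60,61,62):
    w=W(SV,arm(np.radians(d)))-[0,0,.005]-st['tool_pos']; print(d,np.round(M.T@w*100,2).tolist())
im=snapshot('side'); save('s2',cv2.resize(im[100:270,240:440],None,fx=3.5,fy=3.5,interpolation=cv2.INTER_CUBIC))
E
python3 ang.py
```

```text
[-0.10584589 -0.00105069  0.16114711] 0.20864532952716164 43.69913643010989 0.11745784196420947 [  3.62082415  -0.22512892 -14.54225692]
44 [-0.17, -0.02, -0.1]
46 [-0.69, 0.5, -0.11]
48 [-1.19, 1.04, -0.11]
50 [-1.66, 1.6, -0.11]
52 [-2.12, 2.17, -0.11]
54 [-2.56, 2.76, -0.11]
56 [-2.98, 3.36, -0.11]
58 [-3.37, 3.98, -0.11]
60 [-3.75, 4.61, -0.11]
61 [-3.92, 4.93, -0.11]
62 [-4.1, 5.25, -0.11]
```

View pics/s2.png

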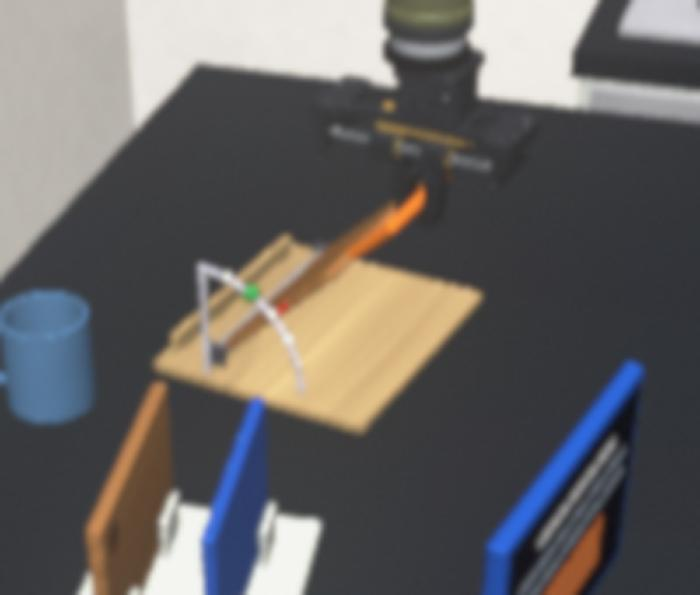

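The backrest is following: the pointer at (282,308) is near the 45° ball. Continuing.

Emit:
{"fn": "apply_moves", "kwargs": {
  "delta_pos": [
    [-0.45,0.25,0],
    [-0.9,0.75,0],
    [-1.4,1.3,0],
    [-1.85,1.85,0],
    [-2.3,2.4,0],
    [-2.7,3.0,0],
    [-3.1,3.6,0],
    [-3.5,4.2,0],
    [-3.75,4.6,0],
    [-3.75,4.6,0]
  ],
  "yaw": [0,0,0,0,0,0,0,0,0,0],
  "gripper": [5,5,5,5,5,5,5,5,5,5]
}}

```text
clock: 4.9
tool_pos: [0.5504, -0.2052, 0.1994]
eef_rot: [0.548, 0.446, -0.545, 0.451]
contact_force: [6.1, -1.0, -18.0]
opening: 0.123
```

```bash
python3 ang.py | sed -n '1p;9,12p'
python3 - <<'E'
from h import *
save('w3',snapshot('wrist'))
im=snapshot('side'); save('s3',cv2.resize(im[165:215,285:345],None,fx=10,fy=10,interpolation=cv2.INTER_CUBIC))
E
```

```text
[-0.05867555 -0.0011277   0.19940916] 0.20981354112987594 60.38748063850865 0.1227135166665393 [  6.14727127  -0.97689791 -18.03504352]
58 [0.43, -0.76, -0.11]
60 [0.05, -0.13, -0.11]
61 [-0.12, 0.19, -0.11]
62 [-0.3, 0.51, -0.11]
```

View pics/s3.png

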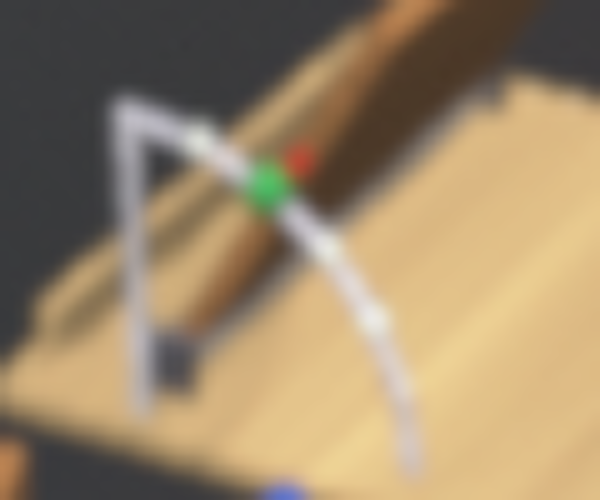

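View pics/w3.png

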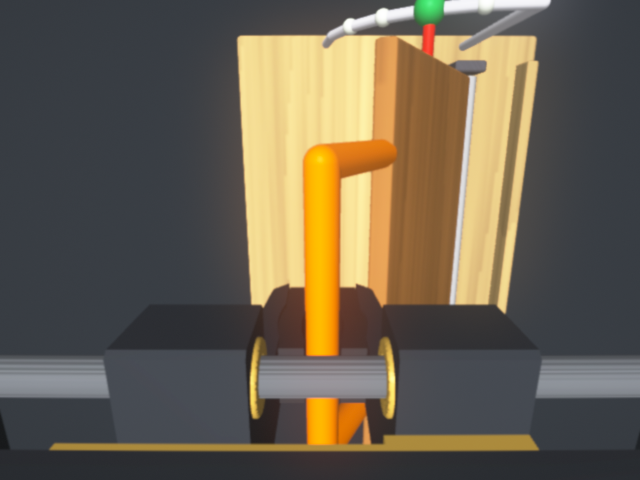

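The wrist view shows the red pin at (428,40) lined up with the green ball at (428,10). The measured angle is about 60.4°. Releasing and rising.

Emit:
{"fn": "apply_moves", "kwargs": {
  "delta_pos": [
    [0,0,0],
    [0,0,0],
    [0,0,0],
    [-2,0,0],
    [-5,0,0],
    [-9,0,0],
    [-12,0,0],
    [-12,0,0]
  ],
  "yaw": [0,0,0,0,0,0,0,0],
  "gripper": [30,30,30,30,30,40,50,50]
}}

```text
clock: 5.72
tool_pos: [0.5531, -0.205, 0.3275]
eef_rot: [0.551, 0.442, -0.542, 0.455]
contact_force: [2.0, 0.2, -0.4]
opening: 0.492
```

```bash
cat > bk.py <<'E'
import sys
from h import *
from scipy.optimize import least_squares
n=sys.argv[1]
im=snapshot('side'); save(n+'s',cv2.resize(im[135:225,285:405],None,fx=6,fy=6,interpolation=cv2.INTER_CUBIC))
im=snapshot('top'); save(n+'t',cv2.resize(im[180:300,380:520],None,fx=5,fy=5,interpolation=cv2.INTER_CUBIC))
save(n+'w',snapshot('wrist'))
for c in ('side','top','wrist'):
    p=camera_params(c)
    for d in spot_point('loop',c)[:1]:
        r=least_squares(lambda a:(proj(p,W(SV,arm(a[0])))[0]-d['pixel']),[1.0]); print(c,d['score'],d['pixel'],np.degrees(r.x),r.fun)
E
python3 bk.py r1
```

```text
side 0.9 [346.7, 142.5] [59.8845952] [-0.59329758  0.70866162]
top 0.87 [465.6, 243.3] [61.41251536] [4.81927709 1.4360703 ]
wrist 0.94 [319.1, 232.0] [58.98534158] [-0.72656153  4.61899169]
```

View pics/r1s.png

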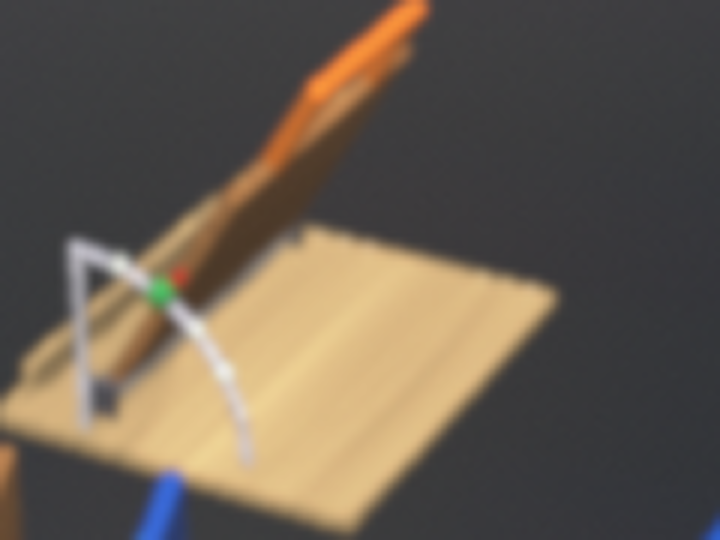

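View pics/r1t.png

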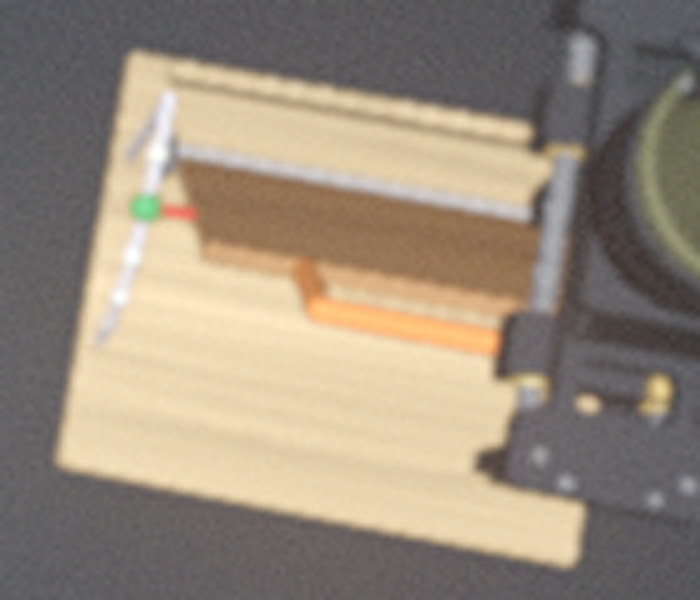

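View pics/r1w.png

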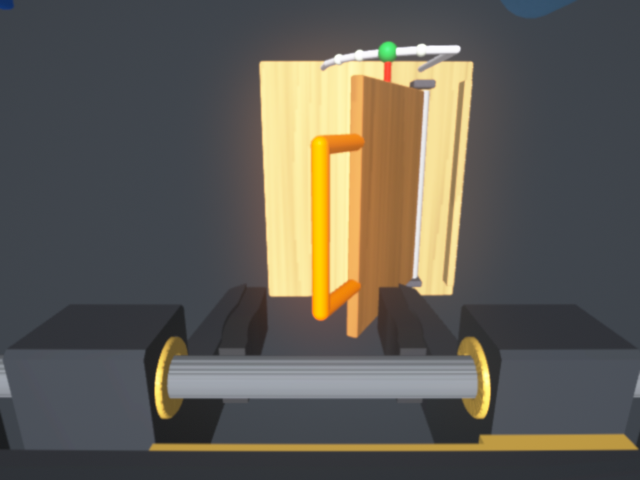

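After release the pointer sits on the green mark in all three views (side, top and wrist). On to the tablet.

Run:
```python
from h import *
print(W(RV,[-.04,0,.25]));go(W(RV,[-.04,0,.27]),RV[2])
```

```text
[0.5394166  0.19157729 0.25      ]
delta [  4.75  -8.64 -38.71] yaw -0.322 L stand [-0.0606 -0.0011  0.3183] t 6.0167 F [ 0.4 -0.7 -0. ] op 0.498
```

Emit:
{"fn": "apply_moves", "kwargs": {
  "delta_pos": [
    [0,-8.6,-38.7],
    [0,-8.6,-38.7],
    [0,-8.6,-38.7],
    [0,-8.6,-38.7],
    [0,-8.6,-38.7],
    [0,-8.6,-38.7],
    [4.8,-8.6,-38.7],
    [4.8,-8.6,-38.7],
    [4.8,-8.6,-38.7],
    [4.8,-8.6,-38.7]
  ],
  "yaw": [-0.32,-0.32,-0.32,-0.32,-0.32,-0.32,-0.32,-0.32,-0.32,-0.32],
  "gripper": [45,45,45,45,45,45,45,45,45,45]
}}

```text
clock: 6.85
tool_pos: [0.538, 0.1954, 0.2675]
eef_rot: [0.467, 0.53, -0.467, 0.532]
contact_force: [0.7, 0.7, -0.3]
opening: 0.451
```

```bash
cat > tb.py <<'E'
import sys
from h import *
go(W(RV,[-.04,0,.125]),RV[2])
p=camera_params('wrist'); im=snapshot('wrist').copy()
for x in (-.0455,-.0345,.034,.046):
  for y in ((-.09,.09) if x<0 else (-.095,.095)):
    u=proj(p,W(RV,[x,y,.142]))[0]; cv2.circle(im,tuple(int(np.clip(k,-999,999)) for k in u),2,(0,255,0),-1)
save(sys.argv[1],im)
E
python3 tb.py w5
```

```text
delta [14.25  0.06  0.38] yaw 0.002 L stand [-0.1479  0.3896  0.2675] t 6.85 F [ 0.7  0.7 -0.3] op 0.451
```

View pics/w5.png

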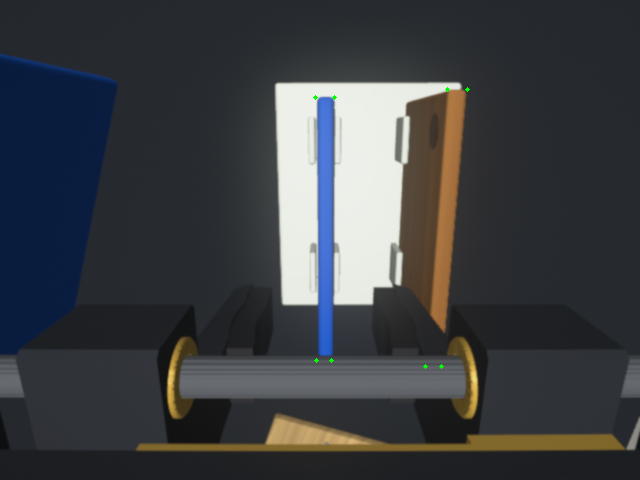

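The tablet's blue edge (column 325) and the board match the predicted corners. The body clears the board and the look-alike on the left. Descending.

Emit:
{"fn": "apply_moves", "kwargs": {
  "delta_pos": [
    [3,0.05,0.4],
    [6,0.05,0.4],
    [9,0.05,0.4],
    [11.5,0.05,0.4],
    [13.5,0.05,0.4],
    [14.2,0.05,0.4],
    [14.2,0.05,0.4],
    [14.2,0.05,0.4]
  ],
  "yaw": [0,0,0,0,0,0,0,0],
  "gripper": [45,45,45,45,45,45,45,45],
  "force": 25
}}

```text
clock: 7.57
tool_pos: [0.5374, 0.1984, 0.1246]
eef_rot: [0.466, 0.534, -0.464, 0.532]
contact_force: [-0.7, -0.4, 0.7]
opening: 0.454
```

```bash
python3 tb.py w6;  python3 bk.py r2 |head -1
```

```text
delta [-0.05  0.1   0.7 ] yaw 0.009 L stand [-0.1491  0.3925  0.1246] t 7.5667 F [-0.7 -0.4  0.7] op 0.454
side 0.6 [346.2, 143.0] [59.93727714] [-0.14103787  0.16872407]
```

View pics/w6.png

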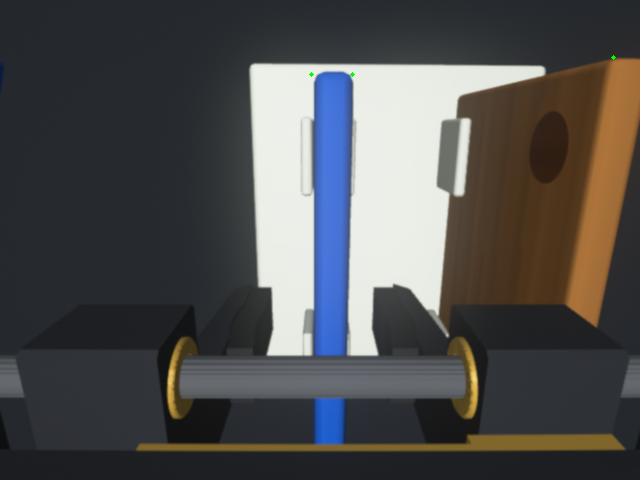

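View pics/r2t.png

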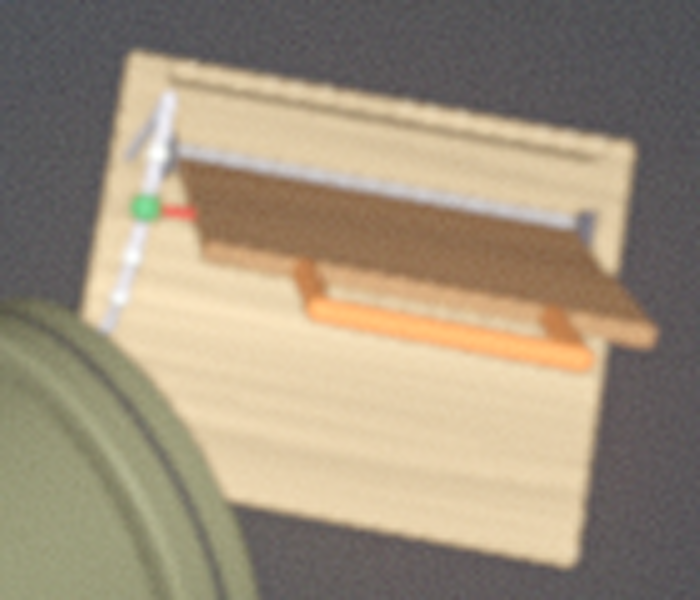

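Emit:
{"fn": "apply_moves", "kwargs": {
  "delta_pos": [
    [0,0.1,0.7],
    [0,0.1,0.7],
    [0,0.1,0.7],
    [0,0.1,0.7]
  ],
  "yaw": [0.009,0.009,0.009,0.009],
  "gripper": [45,45,45,45]
}}

```text
clock: 8.25
tool_pos: [0.5399, 0.1914, 0.1253]
eef_rot: [0.469, 0.531, -0.466, 0.53]
contact_force: [0.3, -0.3, -0.2]
opening: 0.451
```

Run:
```python
from h import *
for i in range(3):
    go(W(RV,[-.04,0,.125]),RV[2]); snapshot('top')
print(R.from_quat(get_state()['eef_rot']).as_matrix().round(3))
```

```text
delta [ 0.03 -0.05 -0.02] yaw -0.0 L stand [-0.1453  0.3861  0.1253] t 8.25 F [ 0.3 -0.3 -0.2] op 0.451
delta [ 0.03 -0.04  0.  ] yaw -0.0 L stand [-0.1455  0.3863  0.1253] t 8.3 F [ 0.5  0.7 -0.4] op 0.449
delta [ 0.03 -0.03  0.01] yaw 0.0 L stand [-0.1456  0.3864  0.1253] t 8.35 F [ 0.2 -0.3  0.5] op 0.453
[[ 0.001  0.992  0.126]
 [ 0.005  0.126 -0.992]
 [-1.     0.002 -0.005]]
```

Centred. Gripping and lifting.

Emit:
{"fn": "apply_moves", "kwargs": {
  "delta_pos": [
    [0,0,0],
    [0,0,0],
    [0,0,0],
    [0,0,0],
    [-1,0,0],
    [-2,0,0],
    [-4,0,0],
    [-7,0,0],
    [-10,0,0],
    [-13,0,0]
  ],
  "yaw": [0,0,0,0,0,0,0,0,0,0],
  "gripper": [5,5,5,5,5,5,5,5,5,5],
  "force": 28
}}

```text
clock: 9.23
tool_pos: [0.5389, 0.191, 0.2572]
eef_rot: [0.469, 0.532, -0.466, 0.53]
contact_force: [1.0, 0.5, -3.2]
opening: 0.123
```

Emit:
{"fn": "apply_moves", "kwargs": {
  "delta_pos": [
    [-4,0,0],
    [-8,0,0],
    [-9,0,0],
    [-9,0,0]
  ],
  "yaw": [0,0,0,0],
  "gripper": [5,5,5,5]
}}

```text
clock: 9.57
tool_pos: [0.54, 0.1916, 0.3513]
eef_rot: [0.471, 0.53, -0.463, 0.531]
contact_force: [-0.2, -0.3, -3.2]
opening: 0.123
```

Run:
```python
from h import *
save('s7',snapshot('side'))
go(W(SV,[.069,0,.345]),SV[2])
```

```text
delta [ 0.15  8.31 43.32] yaw 0.32 L stand [-0.1462  0.385   0.3483] t 9.6167 F [-0.4  0.1 -3.7] op 0.122
```

View pics/s7.png

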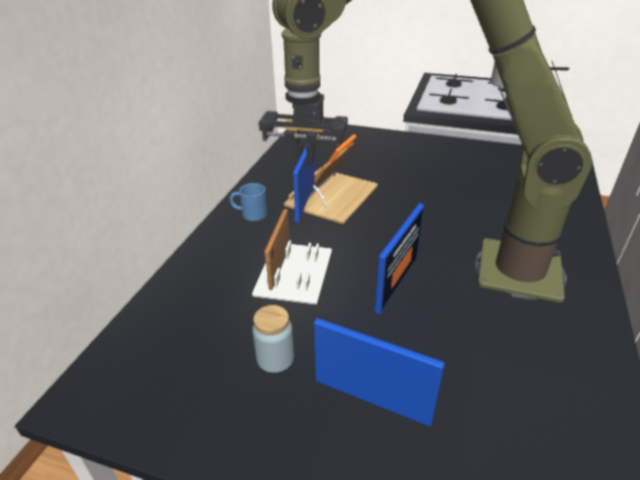

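The tablet is held upright, weighing about 3.4 N, and the board is undisturbed. Carrying it over to the stand.

Emit:
{"fn": "apply_moves", "kwargs": {
  "delta_pos": [
    [-0.5,5,3],
    [-0.5,8.3,6],
    [-0.5,8.3,9.5],
    [-0.5,8.3,13],
    [-0.5,8.3,16.5],
    [-0.5,8.3,20],
    [-0.5,8.3,23.5],
    [-0.5,8.3,27],
    [-0.5,8.3,30],
    [-0.5,8.3,33]
  ],
  "yaw": [0,0,0.05,0.1,0.15,0.2,0.25,0.28,0.3,0.32],
  "gripper": [5,5,5,5,5,5,5,5,5,5]
}}

```text
clock: 10.45
tool_pos: [0.6611, -0.1287, 0.3483]
eef_rot: [0.546, 0.451, -0.546, 0.447]
contact_force: [0.2, 0.1, -3.0]
opening: 0.122
```

Run:
```python
from h import *
go(W(SV,[.069,0,.345]),SV[2])
```

```text
delta [0.27 3.4  9.52] yaw -0.001 L stand [0.0352 0.0953 0.3483] t 10.45 F [ 0.2  0.1 -3. ] op 0.122
```

Emit:
{"fn": "apply_moves", "kwargs": {
  "delta_pos": [
    [0,1.5,3],
    [0,3,6],
    [0,3.4,8.5],
    [0,3.4,9.5],
    [0,3.4,9.5],
    [0,3.4,9.5],
    [0,3.4,9.5]
  ],
  "yaw": [0,0,0,0,0,0,0],
  "gripper": [5,5,5,5,5,5,5]
}}

```text
clock: 11.03
tool_pos: [0.6759, -0.2252, 0.3468]
eef_rot: [0.546, 0.453, -0.545, 0.446]
contact_force: [0.8, -0.2, -2.6]
opening: 0.124
```

```bash
cat > pl.py <<'E'
import sys
from h import *
st=get_state(); go(W(SV,[.070,0,.127]),SV[2])
M=R.from_quat(st['eef_rot']).as_matrix()
# tablet model: TCP is 17 mm below top, centred (rigid)
b=np.array([113e-3 if 1 else 0])
def tab(X): # tablet frame -> world : z=-toolx, x = tool y sign
    x=M[:,1] if M[0,1]>0 else -M[:,1]; z=-M[:,0]; y=np.cross(z,x)
    return st['tool_pos']+x*X[0]+y*X[1]+z*(X[2]-.113)
print('tab origin in stand',L(SV,tab([0,0,0])).round(4))
for c in ('side','top','wrist'):
    p=camera_params(c); im=snapshot(c).copy()
    for x in (-.0055,.0055):
      for y in (-.09,.09):
        for z in (0,.13):
          u=proj(p,tab([x,y,z]))[0]
          if abs(u).max()<2000: cv2.circle(im,tuple(int(round(k)) for k in u),1,(255,0,255),-1)
    if c=='side': im=cv2.resize(im[60:240,230:410],None,fx=3.3,fy=3.3,interpolation=cv2.INTER_CUBIC)
    if c=='top': im=cv2.resize(im[170:310,370:530],None,fx=4,fy=4,interpolation=cv2.INTER_CUBIC)
    save(sys.argv[1]+c[0],im)
E
python3 pl.py a
```

```text
delta [21.97  0.32  0.49] yaw 0.002 L stand [0.0683 0.0034 0.3468] t 11.0333 F [ 0.8 -0.2 -2.6] op 0.124
tab origin in stand [0.0675 0.0042 0.2338]
```

View pics/as.png

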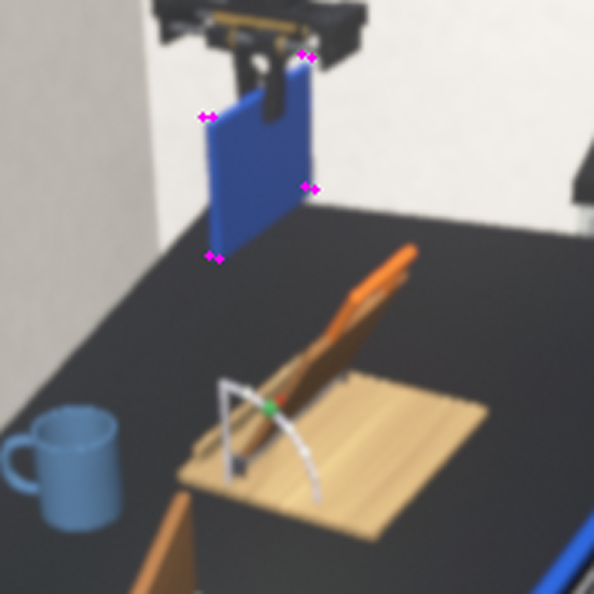

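View pics/aw.png

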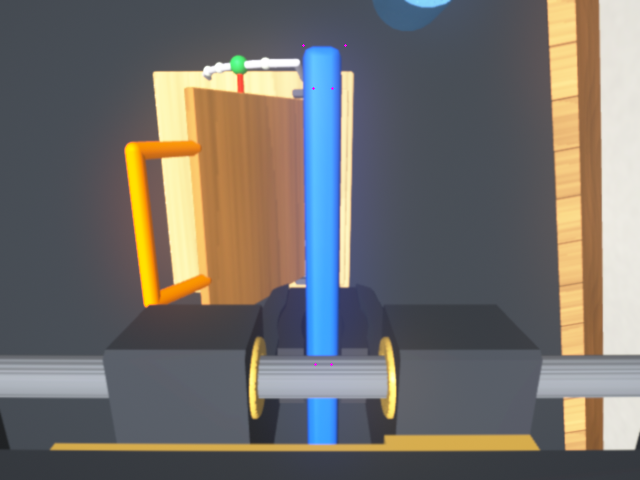

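The held tablet matches the model and hangs over the ledge. The backrest pointer is still on the green mark. Lowering.

Emit:
{"fn": "apply_moves", "kwargs": {
  "delta_pos": [
    [3,0.3,0.5],
    [6,0.3,0.5],
    [9,0.3,0.5],
    [12,0.3,0.5],
    [15,0.3,0.5],
    [17.5,0.3,0.5],
    [18.5,0.3,0.5],
    [18.5,0.3,0.5],
    [18.5,0.3,0.5]
  ],
  "yaw": [0,0,0,0,0,0,0,0,0],
  "gripper": [5,5,5,5,5,5,5,5,5]
}}

```text
clock: 11.93
tool_pos: [0.6783, -0.2296, 0.1637]
eef_rot: [0.546, 0.452, -0.545, 0.448]
contact_force: [0.7, 0.1, -2.2]
opening: 0.124
```

```bash
python3 pl.py b
```

```text
delta [ 3.67 -0.14 -0.03] yaw 0.003 L stand [ 0.0715 -0.0005  0.1637] t 11.9333 F [ 0.7  0.1 -2.2] op 0.124
tab origin in stand [0.0711 0.0002 0.0507]
```

View pics/bs.png

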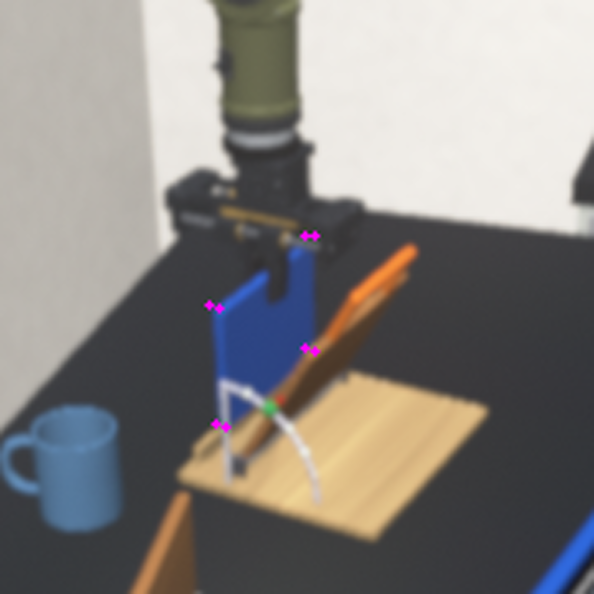

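View pics/bw.png

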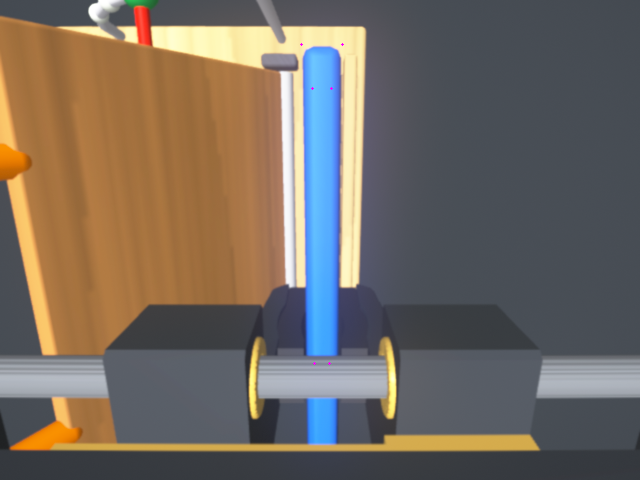

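Emit:
{"fn": "apply_moves", "kwargs": {
  "delta_pos": [
    [0.5,-0.1,0],
    [1,-0.1,0],
    [1.5,-0.1,0],
    [2,-0.1,0],
    [2.4,-0.1,0],
    [2.6,-0.1,0],
    [2.6,-0.1,0]
  ],
  "yaw": [0,0,0,0,0,0,0],
  "gripper": [5,5,5,5,5,5,5]
}}

```text
clock: 12.67
tool_pos: [0.6777, -0.2299, 0.1383]
eef_rot: [0.547, 0.452, -0.545, 0.448]
contact_force: [-0.5, -0.5, -2.5]
opening: 0.121
```

```bash
python3 pl.py c
```

```text
delta [ 1.13 -0.1  -0.08] yaw 0.002 L stand [ 0.071  -0.0008  0.1383] t 12.6667 F [-0.5 -0.5 -2.5] op 0.121
tab origin in stand [ 0.0707 -0.0002  0.0253]
```

View pics/cw.png

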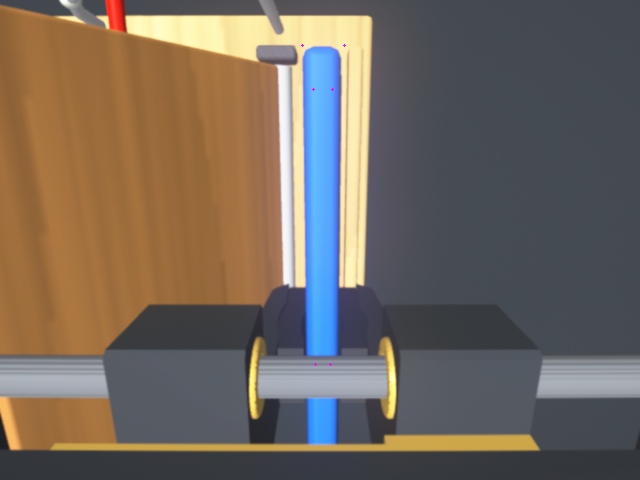

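View pics/cs.png

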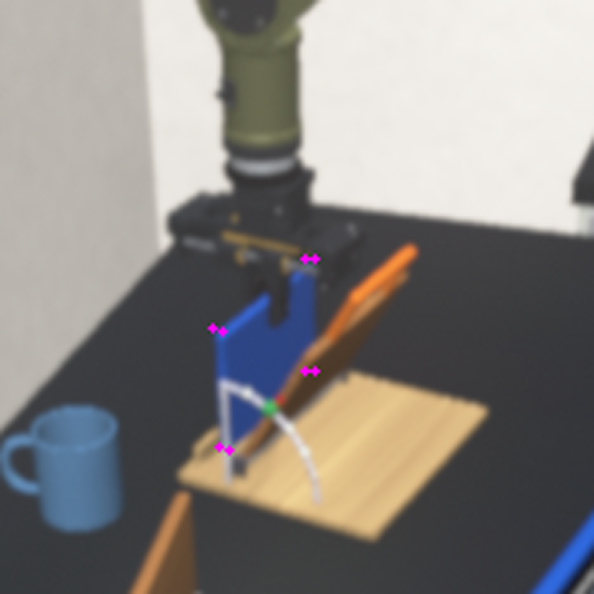

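The tablet is centred in the groove, between the barrel edge (column 293) and the lip (column 346). Lowering the last stretch to contact.

Emit:
{"fn": "apply_moves", "kwargs": {
  "delta_pos": [
    [0.2,-0.1,0],
    [0.4,-0.1,0],
    [0.6,-0.1,0],
    [0.8,-0.1,0],
    [0.8,-0.1,0]
  ],
  "yaw": [0,0,0,0,0],
  "gripper": [5,5,5,5,5]
}}

```text
clock: 13.23
tool_pos: [0.677, -0.2297, 0.1309]
eef_rot: [0.547, 0.451, -0.544, 0.448]
contact_force: [0.5, -0.6, -3.2]
opening: 0.121
```

Emit:
{"fn": "apply_moves", "kwargs": {
  "delta_pos": [
    [0.2,0,0],
    [0.4,0,0],
    [0.5,0,0],
    [0.5,0,0]
  ],
  "yaw": [0,0,0,0],
  "gripper": [5,5,5,5]
}}

```text
clock: 13.57
tool_pos: [0.6785, -0.2299, 0.1295]
eef_rot: [0.548, 0.45, -0.544, 0.449]
contact_force: [-3.7, 1.0, 13.9]
opening: 0.124
```

```bash
python3 pl.py d
```

```text
delta [ 0.25 -0.17 -0.07] yaw 0.001 L stand [ 0.0717 -0.0007  0.1295] t 13.5667 F [-3.7  1.  13.9] op 0.124
tab origin in stand [ 0.072  -0.0001  0.0165]
```

Contact: the force swung from -3 N to +14 N with the TCP 113 mm above the ledge region, so the tablet stands on the groove floor. I'll unload, open the jaws slightly, and tip it back between the fingers.

Emit:
{"fn": "apply_moves", "kwargs": {
  "delta_pos": [
    [-0.2,0,0],
    [-0.2,0,0],
    [-0.2,0,0],
    [-0.2,0,0],
    [-0.2,0,0]
  ],
  "yaw": [0,0,0,0,0],
  "gripper": [5,5,15,22,22]
}}

```text
clock: 14.13
tool_pos: [0.6785, -0.2299, 0.1314]
eef_rot: [0.548, 0.45, -0.544, 0.449]
contact_force: [-0.5, 1.2, 0.7]
opening: 0.221
```

```bash
python3 pl.py e
```

```text
delta [ 0.44 -0.18 -0.06] yaw 0.001 L stand [ 0.0718 -0.0007  0.1314] t 14.1333 F [-0.5  1.2  0.7] op 0.221
tab origin in stand [ 0.0721 -0.0001  0.0184]
```

View pics/ew.png

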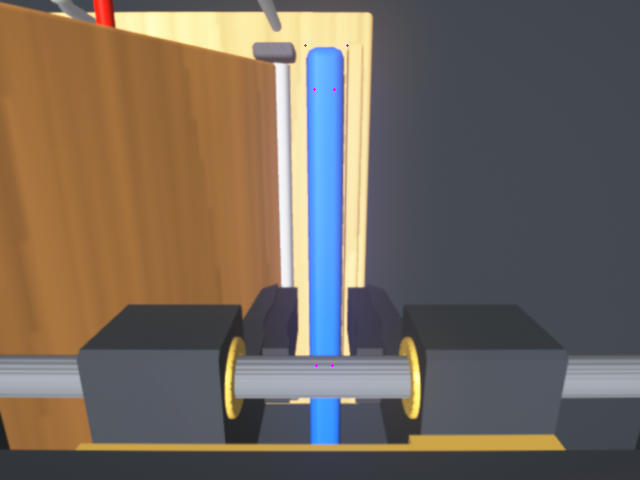

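View pics/es.png

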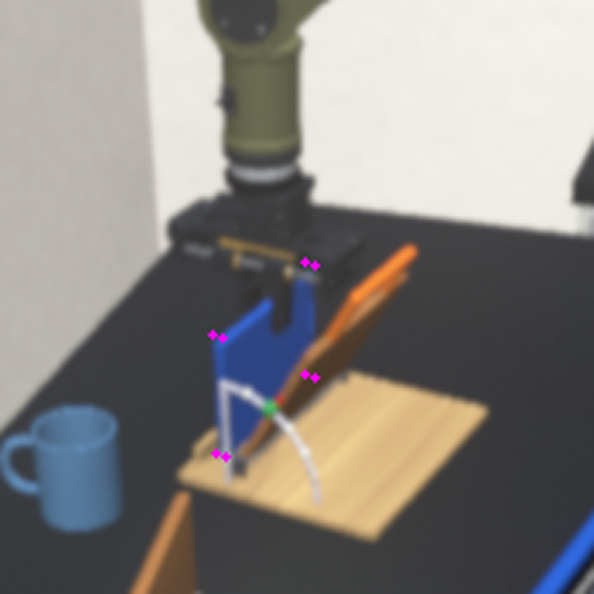

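The tablet stands free in the groove with the jaws open to 19 mm. Tipping it back now.

Emit:
{"fn": "apply_moves", "kwargs": {
  "delta_pos": [
    [0,-0.3,0],
    [0,-0.6,0],
    [0,-0.9,0],
    [0,-1.2,0],
    [0,-1.5,0],
    [0,-1.8,0],
    [0,-2.1,0],
    [0,-2.3,0],
    [0,-2.3,0],
    [0,-2.3,0]
  ],
  "yaw": [0,0,0,0,0,0,0,0,0,0],
  "gripper": [22,22,22,22,22,22,22,22,22,22]
}}

```text
clock: 15.12
tool_pos: [0.6558, -0.2255, 0.1314]
eef_rot: [0.548, 0.45, -0.544, 0.449]
contact_force: [-0.5, 1.5, 0.1]
opening: 0.218
```

```bash
python3 pl.py f
```

```text
delta [ 0.44  2.13 -0.07] yaw 0.001 L stand [ 0.0487 -0.0008  0.1314] t 15.1167 F [-0.5  1.5  0.1] op 0.218
tab origin in stand [ 0.0489 -0.0002  0.0184]
```

View pics/fw.png

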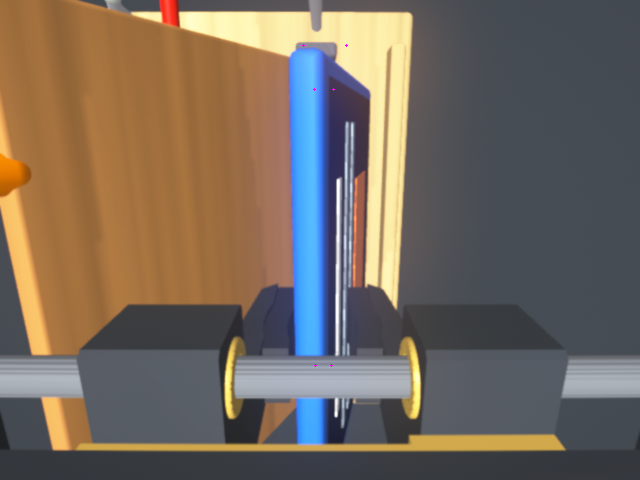

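View pics/fs.png

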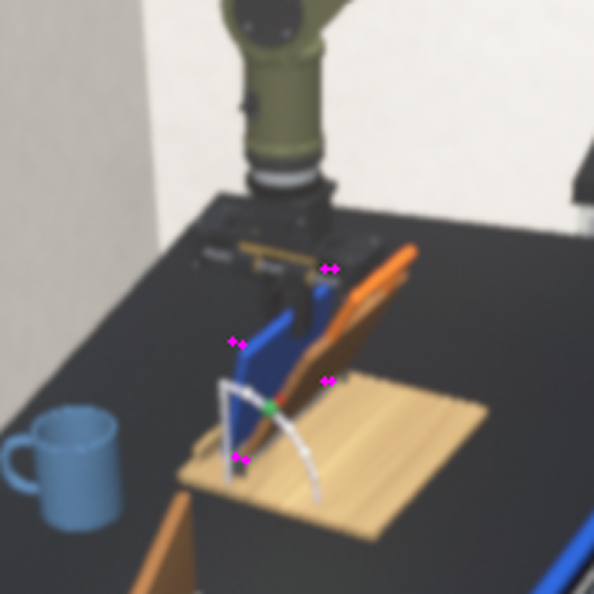

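It is leaning about 10° on the rear finger, with the screen to the front. Opening the jaws lets the rear finger retreat (body still) and lower the tablet gently further.

Emit:
{"fn": "apply_moves", "kwargs": {
  "delta_pos": [
    [0,0,0],
    [0,0,0],
    [0,0,0],
    [0,0,0],
    [0,0,0],
    [0,0,0],
    [0,0,0],
    [0,0,0],
    [0,0,0],
    [0,0,0]
  ],
  "yaw": [0,0,0,0,0,0,0,0,0,0],
  "gripper": [26,30,34,38,42,46,50,54,55,55]
}}

```text
clock: 16.1
tool_pos: [0.656, -0.2255, 0.1313]
eef_rot: [0.548, 0.45, -0.544, 0.449]
contact_force: [-1.3, -0.2, -0.5]
opening: 0.549
```

```bash
python3 pl.py g
```

```text
delta [ 0.44  2.11 -0.06] yaw 0.001 L stand [ 0.0489 -0.0007  0.1313] t 16.1 F [-1.3 -0.2 -0.5] op 0.549
tab origin in stand [ 0.0492 -0.0001  0.0183]
```

View pics/gw.png

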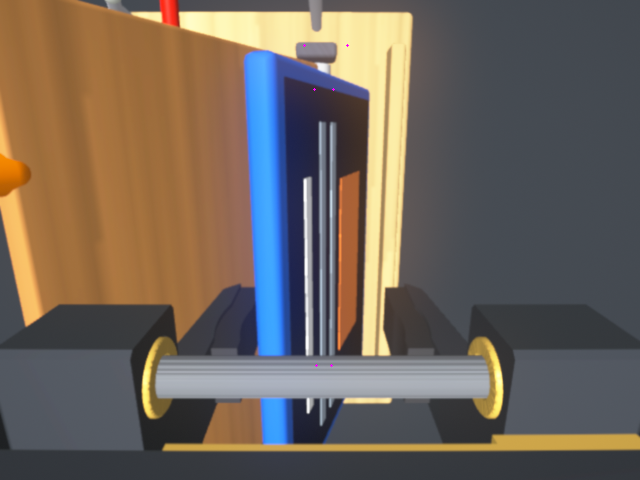

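View pics/gs.png

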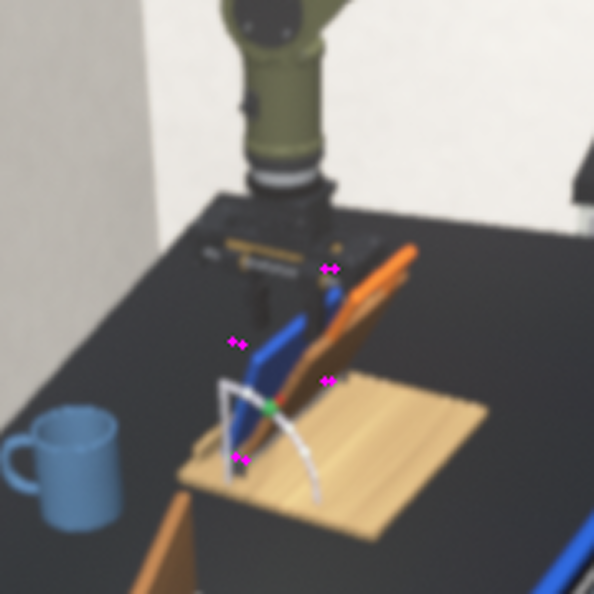

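It leans about 20° on the rear finger, close to the backrest. Withdrawing straight up.

Emit:
{"fn": "apply_moves", "kwargs": {
  "delta_pos": [
    [-0.7,0,0],
    [-1.4,0,0],
    [-2.2,0,0],
    [-3.2,0,0],
    [-5,0,0],
    [-8,0,0],
    [-12,0,0],
    [-14,0,0],
    [-14,0,0]
  ],
  "yaw": [0,0,0,0,0,0,0,0,0],
  "gripper": [55,55,55,55,55,55,55,55,55]
}}

```text
clock: 17.0
tool_pos: [0.6589, -0.2264, 0.279]
eef_rot: [0.551, 0.446, -0.541, 0.453]
contact_force: [1.1, -0.9, 0.1]
opening: 0.549
```

```bash
python3 bk.py z
python3 - <<'E'
from h import *
for c in ('side','top','wrist'):
    p=camera_params(c); snapshot(c)
    print(c,[(round(float(d['score']),2),d['pixel'],L(SV,onz(p,d['pixel'],.014)).round(3)) for d in spot_point('tablet',c)[:3]])
E
```

```text
side 0.83 [346.0, 145.0] [58.96510245] [ 0.93569573 -1.08783939]
top 0.83 [465.6, 246.0] [59.84030666] [4.06082854 1.24516158]
wrist 0.73 [114.5, 257.3] [59.15541921] [-1.07205449  3.85903034]
side [(0.72, [318.4, 181.6], array([ 0.063, -0.039,  0.014])), (0.68, [395.0, 285.4], array([-0.374,  0.33 ,  0.014])), (0.59, [373.0, 399.3], array([-0.466,  0.67 ,  0.014]))]
top [(0.83, [154.6, 360.2], array([-0.45 ,  0.668,  0.014])), (0.67, [454.7, 210.8], array([ 0.068, -0.   ,  0.014])), (0.56, [303.7, 359.4], array([-0.374,  0.305,  0.014]))]
wrist [(0.68, [345.8, 198.0], array([0.071, 0.002, 0.014]))]
```

View pics/zw.png

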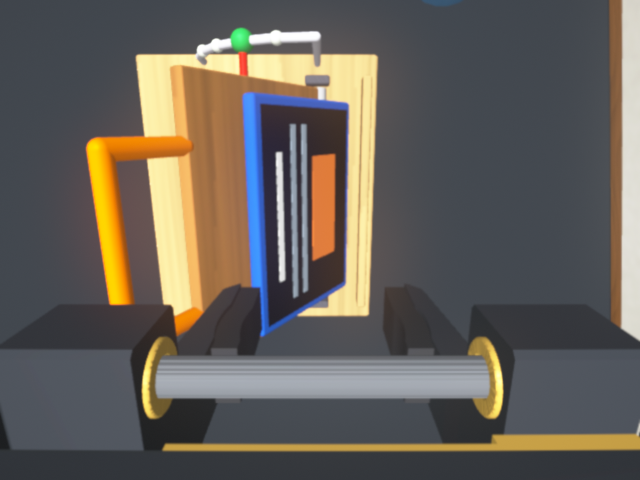

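View pics/zs.png

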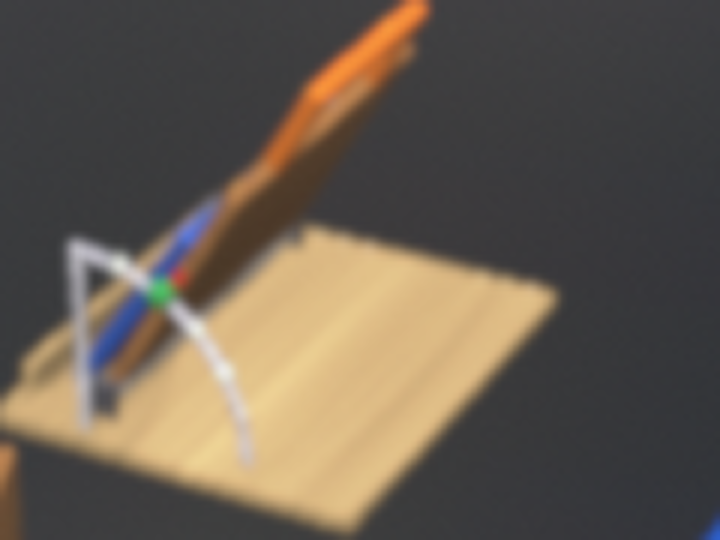

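View pics/zt.png

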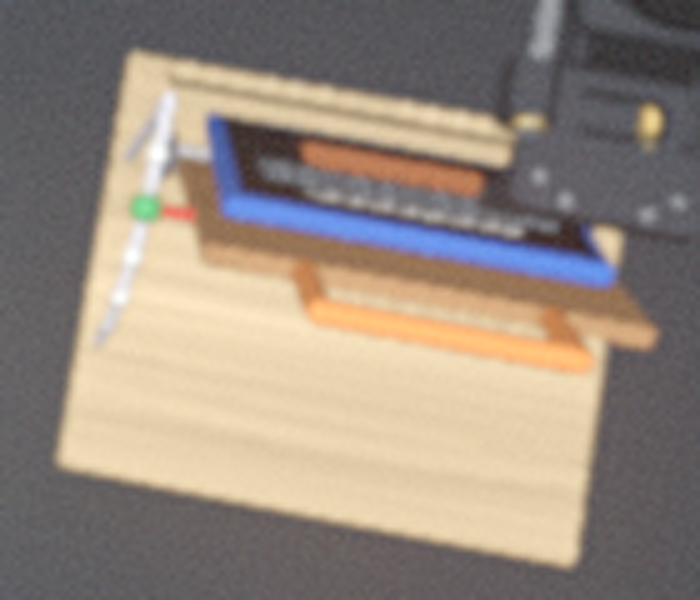

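The tablet leans on the backrest in the middle, screen to the front. The pointer is still on the green mark, at (240,40) in the wrist view. I'll wait briefly, check for motion, then hand in.

Emit:
{"fn": "apply_moves", "kwargs": {
  "delta_pos": [
    [-2,0,0],
    [-2,0,0],
    [-2,0,0],
    [-2,0,0],
    [-2,0,0],
    [-2,0,0],
    [-2,0,0],
    [-2,0,0],
    [-2,0,0],
    [-2,0,0]
  ],
  "yaw": [0,0,0,0,0,0,0,0,0,0],
  "gripper": [55,55,55,55,55,55,55,55,55,55]
}}

```text
clock: 18.43
tool_pos: [0.6553, -0.2262, 0.2907]
eef_rot: [0.548, 0.45, -0.544, 0.449]
contact_force: [-0.4, 0.1, -1.0]
opening: 0.551
```

Run:
```python
from h import *
a=snapshot('side');b=cv2.resize(a[135:225,285:405],None,fx=6,fy=6,interpolation=cv2.INTER_CUBIC)
z=cv2.imread('pics/zs.png')[:,:,::-1]; print(np.abs(b.astype(int)-z).mean(), get_state()['contact_force'])
save('fin',a); print(finish_job())
```

```text
0.4219230109739369 [-0.28362956  0.11283626  0.63346581]
the job is handed in; nothing more can be done
None
```

View pics/fin.png

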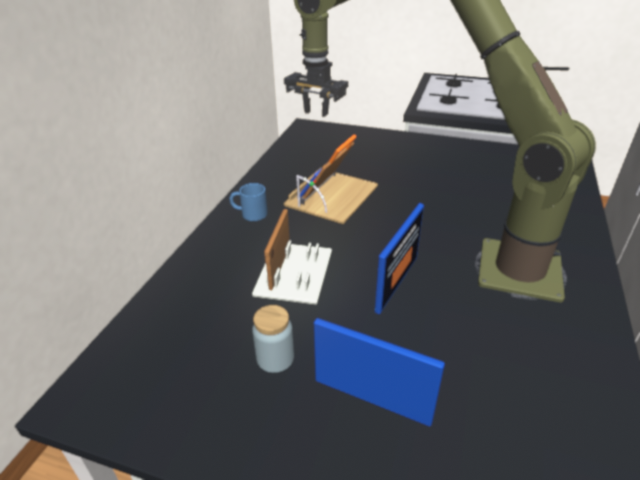

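The backrest is up at about 60°, the tablet leans on it in the middle of the ledge, and I handed the job in at about 18.5 s; no verdict is reported.

- **Backrest:** I raised it by the loop to about 60.4°, let go, and it held by itself for well over a second. The last camera estimates, after the tablet was on it, were 59.0 to 59.8°, with the red pointer on the green mark in every view. The side camera's estimate fell from 59.9° to 59.0° after placing. The pictures show no movement, so I put that down to detection noise.
- **Tablet:** I took the small one from the rack, lowered it until I felt the ledge floor, tipped it back between the fingers and withdrew upwards. It rests in the groove with its screen to the front. The top and wrist cameras put its lower edge at stand x 68 to 71 mm, y 0 to 2 mm. I did not measure its final lean; the geometry gives about 33°.
- **Disagreement:** the side camera put the tablet at y -39 mm. There the tablet is seen almost edge-on and partly hidden, and the other two views contradict it.
- **At rest and clear:** the side view did not change over about a second before handing in, and the gripper was clear of everything.
- **Other objects:** the cutting board, mug and jar look unmoved in the last picture.

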